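# Nest a vial on the indexing stage and hold it at the third click

### The arm

A 6-joint arm with a two-finger parallel gripper is mounted at the origin on a cart in front of the work surface, level with it; the furniture and walls round the work are solid. World frame = base frame: x ahead of the robot, y to its left, z up, the work surface at z = 0. Lengths are in mm, angles in rad, forces in N, time in s.
With the tool pointing down it reaches from about 400 to 825 mm from the base axis. Payload 7 kg.
Tool frame: the origin (TCP) lies at the very end of the fingers, on their centre line; the grasp point (between the pads) lies 19 mm behind it; z points along the fingers, y is the line along which they close (so a half turn about z gives the same grasp; the last joint's range is limited). The gripper opens to 88 mm and grips with 3 to 60 N. Pads are 19 mm wide; open, the fingers measure 130 mm over their backs; the gripper's body (78 mm by 193 mm) begins 47 mm behind the grasp point.
Start: joints at [1.536, 0.359, 0.012, 0, -1.224, -0.288], TCP at [214.134, 640.111, 226.561] pointing down, gripper open.
Joint ranges: [-3.07, 3.07], [-1.43, 2.12], [-1.02, 1.25], [-3.03, 1.67], [-3.05, -0], [-3.03, 3.03]. Speed limits (rad/s): [2.39, 2.39, 3.01, 3.14, 3.14, 3.14].

### API

Orientations are given as a unit quaternion [x, y, z, w].
In Python, from plant import bot gives the robot as it stands. Calls block until the motion is done:
- bot.move_ptp(position, orientation): joint-space move of the TCP to a pose.
- bot.line_to(position, velocity=150, ori=None): straight line of the TCP; ori=None keeps the orientation; velocity is the mean speed in mm/s.
- bot.move_joints(angles): joint-space move.
- bot.move_gripper(opening, force=None): finger opening in mm; force is the grip in N (None keeps the last); returns when the fingers have stopped.
- bot.pause(seconds).
- bot.solve_ik(position, orientation): joint angles nearest the present ones, or None.
- bot.read_state(): the state.
- bot.camera(name): name is "scene" or "top" or "wrist"; returns the picture (480x640x3 uint8, red, green, blue); there is no depth.
- bot.get_calibration(name): a dict with "fx", "fy", "cx", "cy" (pixels), "distortion" ([k1, k2, p1, p2, k3] as OpenCV has them; the pictures are not rectified), "view" (4x4, takes a point from world to camera coordinates); the wrist camera has in their place "T_tool_cam" (4x4, takes a point from camera to tool coordinates, whose origin is the TCP and whose axes are the flange's). Camera axes: x right, y up, looking along -z (the intrinsics and any distortion apply to the point x, -y, -z); pixel columns grow to the right and rows downward; lengths in mm; the calibration is good to about 2 mm. A picture is of the moment at which its call begins: read the wrist's pose just before it. get_calibration takes no time and is no camera call.
A pose or a line that the arm cannot do raises bot.Unreachable and nothing moves.
- bot.close_job(): hands the job in; it is judged then, once.
The state is a dict: "t": time; "joint_pos": joint angles; "qvel": joint speeds; "tau": joint torques, N m; "tcp_pos": TCP position; "eef_rot": TCP orientation; "contact_force": force on the tool from outside, world axes, zero at the start; "moment": the same for the moment, N m; "width": finger opening in mm; "finger_force": force on a finger pad.
Only numpy, scipy, OpenCV 4.12 (cv2) and the standard library are available. Lean on these libraries where they do the work, as an engineer would, in place of code of your own. Each camera call takes 0.05 s, during which the arm holds its last target. There are 200 camera calls.

### The job

Load the reading stage with the index plate left at its load position: lower the blue adapter sleeve right down into the dark holder cup on the plate and let go of it, then lower the white-capped vial from the worktop right down into the sleeve, keeping it upright. Then grip the black bar knob in the middle and turn it clockwise, counting three clicks, so that the vial faces the reader head; the plate springs back if let go, so finish while still gripping the knob and holding it still at the third click. Do not disturb the other things on the worktop.

Things in the scene. Friction and masses are not known exactly. Their poses are not given: they have to be found in the camera images.
- index_plate (a joint): angle of the index plate, carrying cup and knob: 0 at the load position (start, end stop), growing clockwise from above to an end stop at 1.85. A sprung roller clicks into rim notches every 24 deg (0.419 rad): clicks 1, 2, 3, 4 at 0.419, 0.838, 1.257, 1.676. A spring (0.12 N m at load, 0.17 at click 3) always drives it back to 0; the notches add or take 0.05. Turning takes up to 0.3 N m
- knob_grip (a point): grip point of the black knob, on the plate's vertical turning axis, 130 mm above the worktop. The grip is an upright bar 50 mm long, 18 thick, 32 tall (top 140 mm above the worktop) on a 52 mm wide collar (top 108 mm up); the bar's length lies along the line from this point to the holder cup and turns with the plate; a white line on top marks the cup's end
- cup_floor (a point): centre of the inner floor of the dark holder cup on the index plate, 43 mm above the worktop and 90 mm from the turning axis; the cup is 53 mm wide inside, 60 mm outside, 29 mm deep (rim 72 mm above the worktop). It moves with the plate
- reading_stage: fixed white base, 304 mm across; origin under its centre on the worktop, on the turning axis. The scalloped aluminium plate on it is 248 mm across, its top 40 mm up. Seen from above the cup at load lies 130 deg anticlockwise of the base's x axis; the black reader head (40x46x40 mm, top 138 mm up, 132 to 176 mm from the axis) stands at 58 deg, where the cup is at the third click, by the red mark
- adapter: blue plastic adapter sleeve, a cup 48 mm across outside and 60 mm tall with a tapered foot (44 mm), bore 39 mm across and 45 mm deep over a solid foot 15 mm thick, 85 to 170 g, standing loose on the worktop mouth up; origin at the centre of its underside, z up
- vial: upright glass vial with a white push cap, 93 mm tall, body 32 mm across up to 80 mm, cap 34 mm across above; 40 to 85 g, loose on the worktop; origin at the centre of its underside, z up. In the adapter it stands on the bore's floor (15 mm above the adapter's underside) and stands 48 mm out of it
- red_jar_a: bystander, not to be disturbed: small white jar with a red screw cap, 42x42x56 mm; origin at its underside
- red_jar_b: bystander, not to be disturbed: white jar with a red screw cap, 43x43x66 mm; origin at its underside
- wash_bottle: bystander, not to be disturbed: white wash bottle with a bent spout, 58x71x152 mm; origin at its underside
- squeeze_bottle: bystander, not to be disturbed: small white squeeze bottle, 49x49x107 mm; origin at its underside
- flask: bystander, not to be disturbed: clear glass conical flask, 66x66x112 mm; origin at its underside
- tape: bystander, not to be disturbed: roll of tan tape lying flat, 52x52x18 mm; origin at its underside
- marker: bystander, not to be disturbed: black marker pen lying flat, 12x122x14 mm; origin at its underside

How it is judged:
By the outcome, as a careful person would: the job done as asked, in the order asked, and still so for the second after the job is handed in, while the arm keeps its last pose, push and grip.
It also fails if it takes over 67 s, if anything falls off the work surface, if the arm or the gripper's body presses on something with over 40 N, if the wrist force passes 120 N, or if a joint passes its speed limit or range.

## Working session

There is one attempt and no reset: what is moved stays moved. The work goes in short steps, each a Python script; the robot and the scene stay as the last script left them, time stands still between calls to the robot, and variables do not carry over. Pictures are saved under pics/ and viewed, at most 10 in all, crops included, and the job is handed in when it is done.

```bash
ls; mkdir -p pics
python3 - <<'E'
from plant import bot
import cv2, numpy as np
for n in ("top","scene"):
    im=bot.camera(n); cv2.imwrite(f"pics/{n}0.png",im[:,:,::-1]); c=bot.get_calibration(n)
    print(n,c['fx'],c['cx'],c['cy'],c['distortion'],np.round(c['view'],3).tolist())
print(bot.get_calibration("wrist"))
s=bot.read_state();print(s)
E
```

```text
pics
top 614.381049546226 321.81530020682214 233.53530723181632 [-0.20305863  0.          0.          0.          0.        ] [[-0.059, -0.998, -0.01, 42.64], [0.864, -0.056, 0.5, -453.819], [-0.5, 0.021, 0.866, -1783.606], [0.0, 0.0, 0.0, 1.0]]
scene 512.6705943501078 323.85068181653406 238.84042406414574 [-0.07262333  0.          0.          0.          0.        ] [[0.657, -0.754, -0.01, -323.177], [0.495, 0.421, 0.76, -324.613], [-0.568, -0.504, 0.65, -1240.551], [0.0, 0.0, 0.0, 1.0]]
{'fx': 338.66516600422466, 'fy': 338.66516600422466, 'cx': 316.8738141239878, 'cy': 239.7079768427213, 'distortion': array([0.01769479, 0.        , 0.        , 0.        , 0.        ]), 'T_tool_cam': array([[ 2.66527068e-04,  9.69716848e-01,  2.44231784e-01,
         6.54842002e+01],
       [ 9.99999578e-01, -4.73185416e-04,  7.87485198e-04,
         1.22543062e-01],
       [ 8.79204582e-04,  2.44231471e-01, -9.69716565e-01,
        -1.58289232e+02],
       [ 0.00000000e+00,  0.00000000e+00,  0.00000000e+00,
         1.00000000e+00]])}
{'t': 0.1, 'joint_pos': array([ 1.53608624e+00,  3.59277197e-01,  1.11907198e-02, -3.32711627e-04,
       -1.22409481e+00, -2.88095810e-01]), 'qvel': array([-0.00026839, -0.001598  ,  0.00348983,  0.00102767, -0.00028717,
        0.00195601]), 'tau': array([-1.81262749e-03, -5.84164453e+01,  2.93752706e+01,  7.01553762e+00,
        1.02072197e-02, -4.91298556e-05]), 'tcp_pos': array([214.0112571 , 639.73088106, 225.75415141]), 'eef_rot': array([ 9.86993445e-01, -1.60758937e-01, -6.76666228e-05,  7.06695478e-04]), 'contact_force': array([-0.87915909,  0.50136117,  0.24322348]), 'moment': array([ 0.02043989, -0.023525  ,  0.04977986]), 'finger_force': 0.0, 'width': 87.73327507392817}
```

View pics/top0.png

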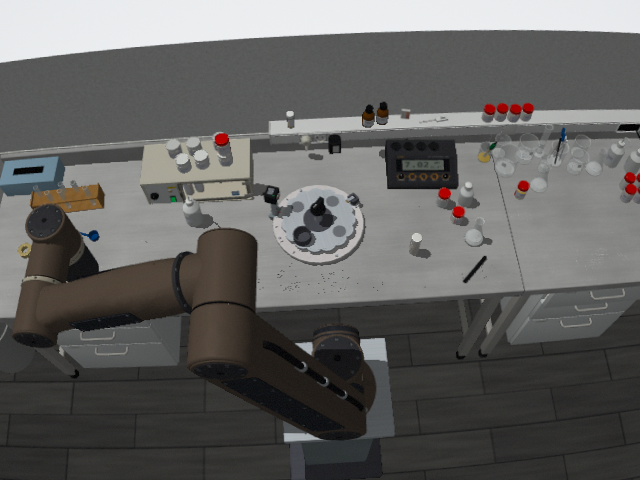

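View pics/scene0.png

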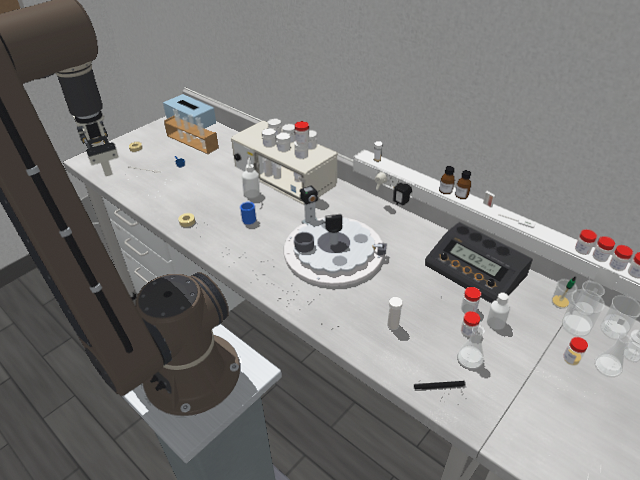

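```bash
cat > h.py <<'E'
from plant import bot
import cv2, numpy as np
from scipy.spatial.transform import Rotation as R
def cam(n, st=None):
    c=bot.get_calibration(n); K=np.array([[c['fx'],0,c['cx']],[0,c['fy'],c['cy']],[0,0,1.]])
    if n=="wrist":
        T=np.eye(4);T[:3,:3]=R.from_quat(st['eef_rot']).as_matrix();T[:3,3]=st['tcp_pos'];C=T@c['T_tool_cam']
    else: C=np.linalg.inv(c['view'])
    return K,np.array(c['distortion']),C
def px2w(cm,uv,z):
    K,d,C=cm; p=cv2.undistortPoints(np.array([[uv]],float),K,d)[0,0]
    r=C[:3,:3]@np.array([p[0],-p[1],-1]); o=C[:3,3]; return o+r*(z-o[2])/r[2]
def w2px(cm,P):
    K,d,C=cm; V=np.linalg.inv(C); P=np.atleast_2d(P).astype(float)
    q=(P@V[:3,:3].T+V[:3,3])*[1,-1,-1]
    return cv2.projectPoints(q,np.zeros(3),np.zeros(3),K,d)[0][:,0]
def down(yaw): # tool z down, tool y (closing line) at world angle yaw
    y=np.array([np.cos(yaw),np.sin(yaw),0]); z=np.array([0,0,-1.]); return R.from_matrix(np.c_[np.cross(y,z),y,z]).as_quat()
E
python3 - <<'E'
from h import *
t=cam("top");s=cam("scene")
for n,c,uv,z in [("ad top",s,(248,205),60),("ad bot",s,(248,221),0),("vial cap",s,(396,301),93),("vial cap t",t,(416.5,237),93),("vial bot",s,(394,327),0),
 ("tape",s,(187,220),10),("washb",s,(251,194),0),("knob t",t,(319,202),140),("knob s",s,(334,218),140),("cup t",t,(303,234),72),("cup s",s,(304,239),72),("base t",t,(319,223),20),("base s",s,(334,252),20),("head t",t,(271,190),138),("head s",s,(309,190),138)]:
    print(n,np.round(px2w(c,uv,z)))
E
```

```text
ad top [501. 332.  60.]
ad bot [492. 331.   0.]
vial cap [ 441. -287.   93.]
vial cap t [ 440. -284.   93.]
vial bot [ 437. -293.    0.]
tape [357. 480.  10.]
washb [603. 437.   0.]
knob t [561.  17. 140.]
knob s [551.  11. 140.]
cup t [487.  73.  72.]
cup s [485.  70.  72.]
base t [555.  19.  20.]
base s [542.   3.  20.]
head t [618. 168. 138.]
head s [610. 162. 138.]
```

Run:
```python
from h import *
for n,p,ys in [("ad",(497,332,200),(-90,90,-110)),("cup",(485,71,200),(49,-131)),("vial",(440,-287,150),(-90,90)),("knob",(553,15,113),(49,-131)),("knob3",(553,15,113),(-23,-203,157))]:
    for y in ys:
        q=bot.solve_ik(np.array(p,float),down(np.radians(y))); print(n,y,None if q is None else np.round(q,2))
bot.move_ptp(np.array([480,332,200.]),down(np.radians(-90)))
s=bot.read_state();im=bot.camera("wrist");cv2.imwrite("pics/w1.png",im[:,:,::-1]);print(s['tcp_pos'],s['eef_rot'],s['t'])
bot.move_ptp(np.array([485,50,230.]),down(np.radians(-90)))
s2=bot.read_state();im2=bot.camera("wrist");cv2.imwrite("pics/w2.png",im2[:,:,::-1]);print(s2['tcp_pos'],s2['t'])
import pickle;pickle.dump((s,s2),open("s.pkl","wb"))
```

```text
ad -90 [ 0.92  0.25 -0.2   0.   -1.12  0.66]
ad 90 [ 0.92  0.25 -0.2   0.   -1.12 -2.49]
ad -110 [ 0.92  0.25 -0.2   0.   -1.12  0.31]
cup 49 [ 0.55  0.07 -0.42  0.   -1.07 -2.83]
cup -131 [ 0.55  0.07 -0.42  0.   -1.07  0.31]
vial -90 [-0.2   0.18 -0.42  0.   -0.97  1.78]
vial 90 [-0.2   0.18 -0.42  0.   -0.97 -1.37]
knob 49 [ 0.38  0.26 -0.41  0.   -0.9  -2.67]
knob -131 [ 0.38  0.26 -0.41  0.   -0.9   0.47]
knob3 -23 [ 0.38  0.26 -0.41  0.   -0.9   2.36]
knob3 -203 [ 0.38  0.26 -0.41  0.   -0.9  -0.78]
knob3 157 [ 0.38  0.26 -0.41  0.   -0.9  -0.78]
[479.86422914 332.76491674 200.09334591] [ 9.99999962e-01  2.05535026e-04  1.06218241e-04 -1.49456699e-04] 1.6083
[485.3550164   50.84207159 229.96910509] 2.75
```

Run:
```python
import cv2,numpy as np
a=cv2.imread("pics/w1.png");b=cv2.imread("pics/w2.png")
cv2.imwrite("pics/w12.png",np.vstack([cv2.resize(a,(400,300)),cv2.resize(b,(400,300))]))
```

```text
(no output)
```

View pics/w1.png

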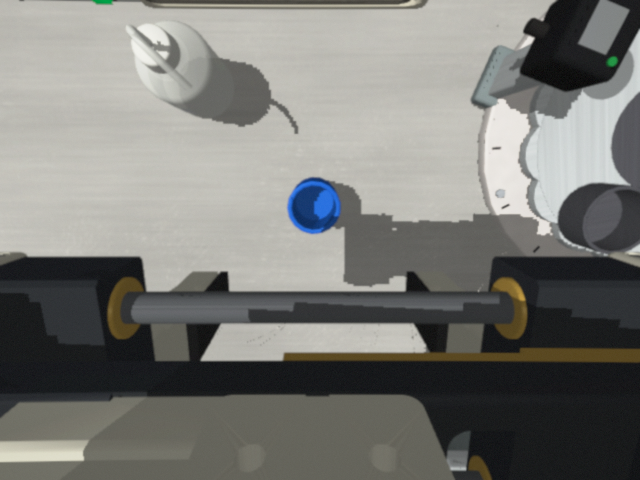

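View pics/w2.png

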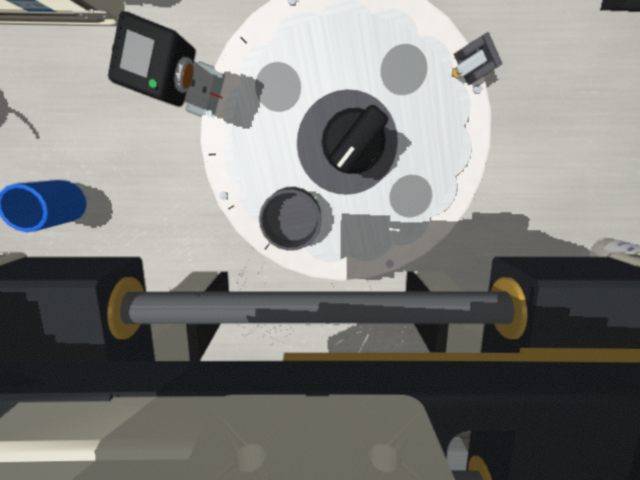

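```bash
cat > ov.py <<'E'
from h import *
def overlay(im,cm,ax,phi,f=3,roi=(190,60,330,260)):
    x,y,x2,y2=roi; o=cv2.resize(im[y:y2,x:x2],None,fx=f,fy=f,interpolation=cv2.INTER_CUBIC)
    a=np.linspace(0,2*np.pi,60); e=np.array([np.cos(phi),np.sin(phi)]); n=np.array([-e[1],e[0]])
    def dr(P,col): 
        p=(w2px(cm,P)+.5-[x,y])*f-.5; cv2.polylines(o,[np.round(p).astype(int)],True,col,1)
    C=lambda c,r,z: np.c_[c[0]+r*np.cos(a),c[1]+r*np.sin(a),0*a+z]
    c=ax+90*e
    dr(C(c,30,72),(0,255,0));dr(C(c,26.5,72),(0,255,255));dr(C(c,26.5,43),(255,0,255)); dr(C(ax,26,108),(0,128,255))
    dr([[*(ax+i*25*e+j*9*n),140] for i,j in [(1,1),(1,-1),(-1,-1),(-1,1)]],(0,0,255)); return o
E
python3 - <<'E'
from ov import *
import pickle; s,s2=pickle.load(open("s.pkl","rb"))
im=cv2.imread("pics/w1.png"); c1=cam("wrist",s)
hsv=cv2.cvtColor(im,cv2.COLOR_BGR2HSV); m=cv2.inRange(hsv,(105,120,40),(130,255,255)); ys,xs=np.nonzero(m[150:250,270:360]); print("blue bbox",xs.min()+270,xs.max()+270,ys.min()+150,ys.max()+150)
for uv in [(315,205),((xs.min()+xs.max())/2+270,(ys.min()+ys.max())/2+150)]: print(px2w(c1,uv,60))
c2=cam("wrist",s2); im2=cv2.imread("pics/w2.png")
cup=px2w(c2,(290,218),72)[:2]; k=px2w(c2,(361,136),140)[:2]; print(cup,k,np.linalg.norm(cup-k))
d=cup-k; phi=np.arctan2(d[1],d[0]); print(np.degrees(phi)); mid=(cup+k)/2; ax=mid-45*np.array([np.cos(phi),np.sin(phi)])
print(ax)
cv2.imwrite("pics/o1.png",overlay(im2,c2,ax,phi,4,(240,80,420,220+40)))
E
```

```text
blue bbox 288 340 178 233
[501.95992469 334.550227    60.        ]
[501.51404797 335.43639591  60.        ]
[492.45164099  76.42565581] [563.29901913  20.02195373] 90.55787429748236
141.47566171259464
[563.08079442  20.1956889 ]
```

View pics/o1.png

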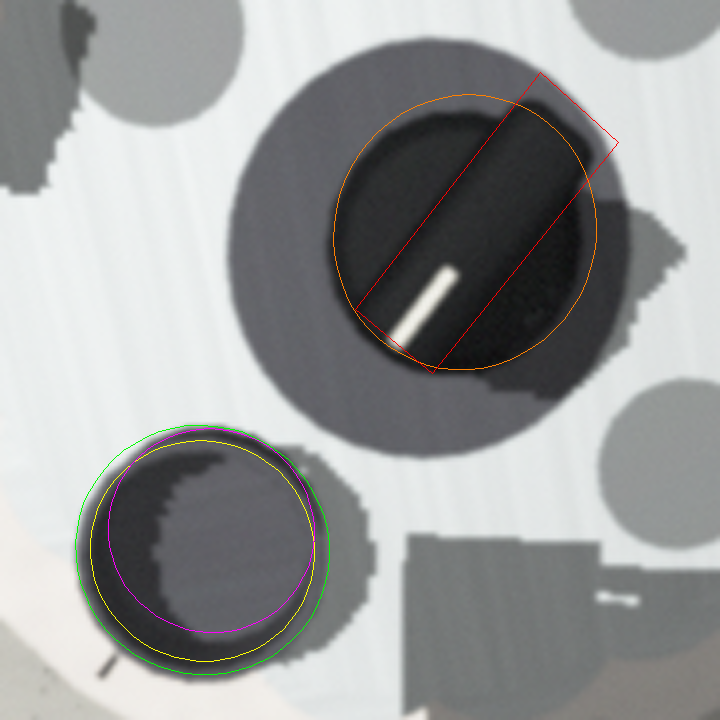

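Run:
```python
from h import *
D=lambda d:down(np.radians(d))
p=np.array([501.7,335.,33.])
bot.move_ptp(p+[0,0,50],D(-90)); bot.line_to(p,120); bot.move_gripper(40,5); s=bot.read_state(); print(s['width'],s['tcp_pos'],s['contact_force'])
bot.move_gripper(70); 
up=p+[0,0,37]; bot.line_to(up,150); bot.line_to(up,150,D(-180)); bot.line_to(p,150)
bot.move_gripper(40,5); s=bot.read_state(); print(s['width'],s['tcp_pos'],s['contact_force'],s['t'])
bot.move_gripper(88); bot.line_to(up,200)
bot.move_ptp(np.array([480,332,200.]),D(-90))
s=bot.read_state(); im=bot.camera("wrist")[:,:,::-1].copy(); c1=cam("wrist",s)
m=cv2.inRange(cv2.cvtColor(im,cv2.COLOR_BGR2HSV),(105,120,40),(130,255,255)); ys,xs=np.nonzero(m[150:250,270:360]); print(xs.min()+270,xs.max()+270,ys.min()+150,ys.max()+150)
print(px2w(c1,((xs.min()+xs.max())/2+270,(ys.min()+ys.max())/2+150),60),s['t'])
```

```text
47.36226209568849 [501.7189623  335.09267759  33.08172756] [0.26358246 0.48454048 0.94795225]
48.58967440216351 [501.94002663 335.30834813  33.70995213] [-0.48354722 -0.23516392  4.75342989] 8.95
287 339 175 230
[504.03832597 335.05162953  60.        ] 11.5
```

Run:
```python
from h import *
s=bot.read_state();c=cam("wrist",s);a=np.linspace(0,2*np.pi,200)
for ad in [(501.94,335.3),(502.94,335.3)]:
    P=np.vstack([np.c_[ad[0]+r*np.cos(a),ad[1]+r*np.sin(a),0*a+z] for r,z in [(24,60),(22,0),(24,8)]]); q=w2px(c,P)
    print(q.min(0),q.max(0))
```

```text
[285.56976669 173.90748558] [339.96554842 231.44676826]
[285.54273845 172.90204759] [339.98380298 230.36215711]
```

Run:
```python
from h import *
D=lambda d:down(np.radians(d))
p=np.array([501.9,335.3,33.5]); cup=np.array([491.6,76.4])
bot.move_ptp(p+[0,0,40],D(-180)); bot.line_to(p,120); bot.move_gripper(40,20); s=bot.read_state(); print(s['width'],s['finger_force'],s['tcp_pos'])
bot.line_to(p+[0,0,110],200)
bot.move_ptp(np.array([*cup,135.]),D(-128))
s=bot.read_state();print(s['tcp_pos'],s['contact_force'],s['t'])
im=bot.camera("scene");cv2.imwrite("pics/s1.png",im[:,:,::-1]); bot.line_to(np.array([*cup,112.]),100)
f0=bot.read_state()['contact_force']
for z in (104,96,88,82,79,77.5,76.5):
    bot.line_to(np.array([*cup,z]),40); s=bot.read_state(); f=s['contact_force']-f0; print(z,np.round(s['tcp_pos'],1),np.round(f,1),round(s['width'],1))
    if abs(f[2])>8 or np.linalg.norm(f[:2])>8: break
print(s['t'])
```

```text
48.03893356169219 20.00012906268239 [501.92470325 335.32647805  33.62638505]
[491.68015444  76.68433024 134.46039891] [-0.15283928  0.03002002 -0.35866823] 15.9917
104 [491.5  76.4 104. ] [ 0.6  0.3 -0.3] 48.3
96 [491.4  76.2  95.7] [ 0.5  0.7 -0.2] 47.8
88 [492.   76.7  88.5] [-2.3  1.3  8. ] 48.0
82 [492.5  77.3  83.3] [-4.5  4.4 15.2] 48.2
17.775
```

Run:
```python
from h import *
c=np.array([491.6-1.2,76.4+1.0])
bot.line_to(np.array([*c,92.]),60)
f0=np.zeros(3)
z=92
for i in range(16):
    z=max(z-2,76.3); bot.line_to(np.array([*c,z]),40); s=bot.read_state(); f=s['contact_force']; print(z,np.round(c,1),np.round(s['tcp_pos'],1),np.round(f,1))
    if f[2]>20: 
        print('blocked');break
    g=f[:2].copy(); 
    if np.linalg.norm(g)>1.5: c=c+np.clip(0.15*g,-.6,.6)
    if z<=76.3: break
print(s['t'],s['width'])
```

```text
90 [490.4  77.4] [490.1  77.2  89.5] [-0.3 -0.4 -1.7]
88 [490.4  77.4] [490.2  77.3  87.7] [-0.2 -0.8 -1.2]
86 [490.4  77.4] [490.3  77.3  85.9] [ 0.3 -0.7 -0.9]
84 [490.4  77.4] [490.3  77.4  83.9] [-0.2 -0.2 -1.3]
82 [490.4  77.4] [490.4  77.4  81.9] [-0.3 -0.4 -1.4]
80 [490.4  77.4] [490.4  77.4  79.9] [ 1.  -0.3 -0.6]
78 [490.4  77.4] [490.4  77.4  77.9] [ 0.4 -0.4 -0.7]
76.3 [490.4  77.4] [490.4  77.4  76.2] [-0.1  0.4 -0.2]
20.0917 47.593844847813486
```

Run:
```python
from h import *
D=lambda d:down(np.radians(d))
c=[490.4,77.4]
for z in (75.3,74.4):
    bot.line_to(np.array([*c,z]),30); s=bot.read_state(); print(z,np.round(s['contact_force'],1))
    if s['contact_force'][2]>4: break
bot.move_gripper(62); bot.line_to(np.array([*c,150.]),200); bot.move_gripper(88)
bot.move_ptp(np.array([480,50,230.]),D(-90))
s=bot.read_state(); im=bot.camera("wrist")[:,:,::-1]; cv2.imwrite("pics/w3.png",im); print(s['t'])
a=cv2.resize(im[60:270,200:480],None,fx=2.8,fy=2.8,interpolation=cv2.INTER_CUBIC); cv2.imwrite("pics/w3c.png",a)
cm=cam("wrist",s); import pickle; pickle.dump(s,open("s3.pkl","wb"))
print("pred adapter rim at z103",w2px(cm,[[490.4,77.4,103]]),"z113",w2px(cm,[[490.4,77.4,113]]))
bot.move_ptp(np.array([425,-287,190.]),D(-90))
s=bot.read_state(); im=bot.camera("wrist")[:,:,::-1]; cv2.imwrite("pics/w4.png",im); pickle.dump(s,open("s4.pkl","wb")); print(s['t'],w2px(cam("wrist",s),[[440,-287,93]]))
```

```text
75.3 [-0.1  0.5 -0.9]
74.4 [-0.2 -0.2 -1.1]
23.0167
pred adapter rim at z103 [[284.89964057 220.60814621]] z113 [[283.77545456 222.90075204]]
24.3667 [[317.59354973 222.89228991]]
```

View pics/w3c.png

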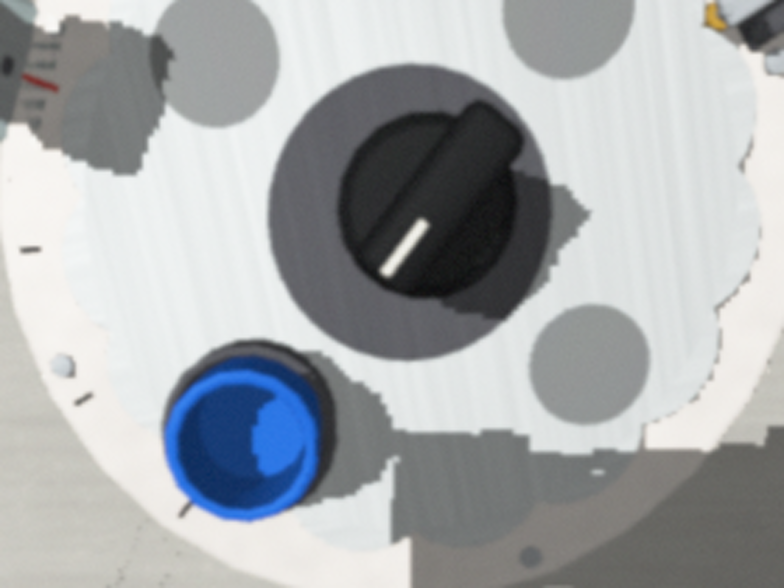

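View pics/w4.png

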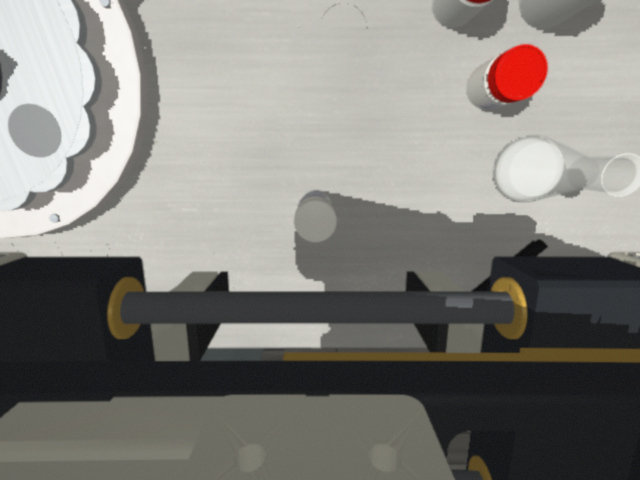

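Run:
```python
from h import *
import pickle
s3=pickle.load(open("s3.pkl","rb"));s4=pickle.load(open("s4.pkl","rb")); c3=cam("wrist",s3);c4=cam("wrist",s4)
im=cv2.imread("pics/w3.png");m=cv2.inRange(cv2.cvtColor(im,cv2.COLOR_BGR2HSV),(105,120,40),(130,255,255));ys,xs=np.nonzero(m[150:270,240:340]);print("bbox",xs.min()+240,xs.max()+240,ys.min()+150,ys.max()+150)
a=np.linspace(0,2*np.pi,200)
for z in (103,108,113):
    q=w2px(c3,np.c_[490.4+24*np.cos(a),77.4+24*np.sin(a),0*a+z]);print(z,q.min(0),q.max(0),np.round(px2w(c3,(286.1,218.6),z),1))
print("collar",px2w(c3,(352.5,133.2),108))
L=[px2w(c3,(200+u/2.8,60+v/2.8),140) for u,v in [(385,273),(424,222),(500,122),(385,275)]];print(L,[np.degrees(np.arctan2(*(L[i]-L[j])[1::-1])) for i,j in [(0,1),(3,2)]])
p=px2w(c4,(315.5,218),93);print("vial",p)
for P in (p,):
    q=w2px(c4,np.c_[P[0]+17*np.cos(a),P[1]+17*np.sin(a),0*a+93]);print(q.min(0),q.max(0))
r=im4=cv2.imread("pics/w4.png")[180:260,270:360]; e=cv2.resize(r,None,fx=6,fy=6,interpolation=cv2.INTER_CUBIC)
cv2.polylines(e,[np.round((q+.5-[270,180])*6).astype(int)],True,(0,0,255),1);cv2.imwrite("pics/v4.png",e)
```

```text
bbox 259 314 187 245
103 [256.79113922 192.42293496] [312.96442023 247.66080059] [492.1  76.3 103. ]
108 [255.75830785 193.08408385] [312.88964021 249.21610768] [493.1  75.9 108. ]
113 [254.6895945  193.76860547] [312.81226937 250.82422139] [494.   75.4 113. ]
collar [561.24943537  21.78949006 108.        ]
[array([543.005187  ,  35.21542197, 140.        ]), array([555.35521506,  25.61254679, 140.        ]), array([578.60792414,   7.63397262, 140.        ]), array([542.51275235,  35.20912041, 140.        ])] [np.float64(142.1328282993958), np.float64(142.6217395541399)]
vial [ 443.8093047  -285.39453758   93.        ]
[293.27175603 195.7320938 ] [337.7300774  239.55461847]
```

View pics/v4.png

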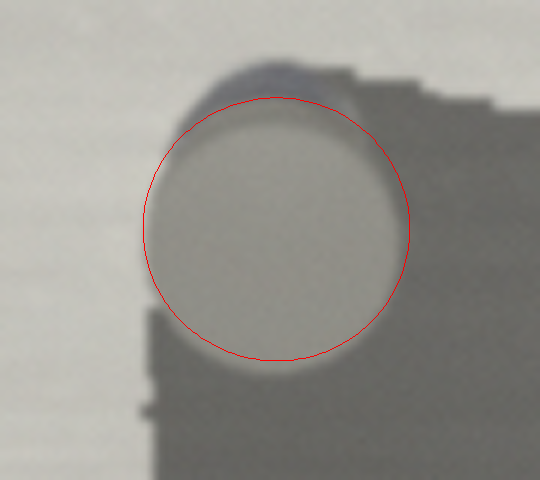

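Run:
```python
from h import *
D=lambda d:down(np.radians(d))
v=np.array([441.6,-285.5,49.]); c=np.array([492.0,76.1])
bot.move_ptp(v+[0,0,65],D(-128)); bot.line_to(v,120); bot.move_gripper(25,5); bot.move_gripper(25,15); s=bot.read_state(); print(s['width'],s['finger_force'],np.round(s['contact_force'],1))
bot.line_to(v+[0,0,5],60); bot.line_to(v+[0,0,125],200)
bot.move_ptp(np.array([*c,174.]),D(-128)); bot.line_to(np.array([*c,160.]),100)
bot.pause(.3);s=bot.read_state();print(np.round(s['tcp_pos'],1),s['t'],s['width']); f0=s['contact_force']
im=bot.camera("scene")[:,:,::-1];cv2.imwrite("pics/s5.png",cv2.resize(im[150:290,230:420],None,fx=4,fy=4,interpolation=cv2.INTER_CUBIC))
z=160
while z>107.5:
    z=max(z-4,107.3); bot.line_to(np.array([*c,z]),60); s=bot.read_state(); f=s['contact_force']-f0; print(round(z,1),np.round(s['tcp_pos'],1),np.round(f,1))
    if f[2]>6: print("stop");break
    if np.linalg.norm(f[:2])>1.5: c=c+np.clip(0.15*f[:2],-.6,.6)
print(s['t'],s['width'])
```

```text
32.936779252930194 14.99998927116394 [ 0.2 -0.2 -0.5]
[492.2  76.1 160.4] 29.8667 33.22414319693949
156 [491.8  76.  155.7] [ 0.4 -0.4 -0.4]
152 [491.8  76.  151.6] [ 0.2 -1.4  1. ]
148 [491.8  76.  147.7] [ 0.6 -0.7  0.7]
144 [491.8  76.  143.7] [ 0.7 -0.8  0.7]
140 [491.8  76.  139.7] [0.4 0.  0.7]
136 [491.8  76.  135.7] [ 0.7 -0.1  1.3]
132 [491.8  76.  131.7] [ 0.9 -0.7  1.5]
128 [491.8  76.  127.7] [ 1.2 -0.1  0.6]
124 [491.8  76.  123.7] [ 0.  -0.2  0.2]
120 [491.8  76.  119.7] [ 0.9 -0.6  0.8]
116 [491.8  76.  115.7] [ 0.9 -1.4  0.5]
112 [491.9  75.8 111.7] [0.3 0.2 0.4]
108 [491.9  75.8 107.7] [ 1.4 -0.7  0.8]
107.3 [492.4  75.8 107.3] [ 0.6 -0.1  1.8]
33.4167 32.972936826828395
```

Run:
```python
from h import *
D=lambda d:down(np.radians(d))
bot.move_gripper(48); bot.line_to(np.array([492,76,185.]),200)
k=np.array([561.2,21.8]); yaw=-127.5
bot.move_ptp(np.array([*k,185.]),D(yaw)); bot.line_to(np.array([*k,113.]),100); bot.pause(.2); f0=bot.read_state()['contact_force']
bot.move_gripper(10,8); s=bot.read_state(); print(s['width'],np.round(s['contact_force']-f0,1),s['moment'],s['t'])
bot.move_gripper(10,50); s=bot.read_state(); print(s['width'],s['finger_force'],np.round(s['contact_force']-f0,1),s['moment'],np.round(s['tcp_pos'],1),s['t'])
im=bot.camera("scene")[:,:,::-1];cv2.imwrite("pics/s6.png",cv2.resize(im[130:290,210:430],None,fx=3.6,fy=3.6,interpolation=cv2.INTER_CUBIC))
```

```text
18.15418326357508 [-0.8 -2.8  0.9] [-0.34608459  0.25110152 -0.08533012] 36.6
17.872951272470317 49.99131381511688 [-0.3 -3.2  0.7] [-0.65503621  0.30415507 -0.12978885] [561.   21.6 113. ] 36.8167
```

View pics/s6.png

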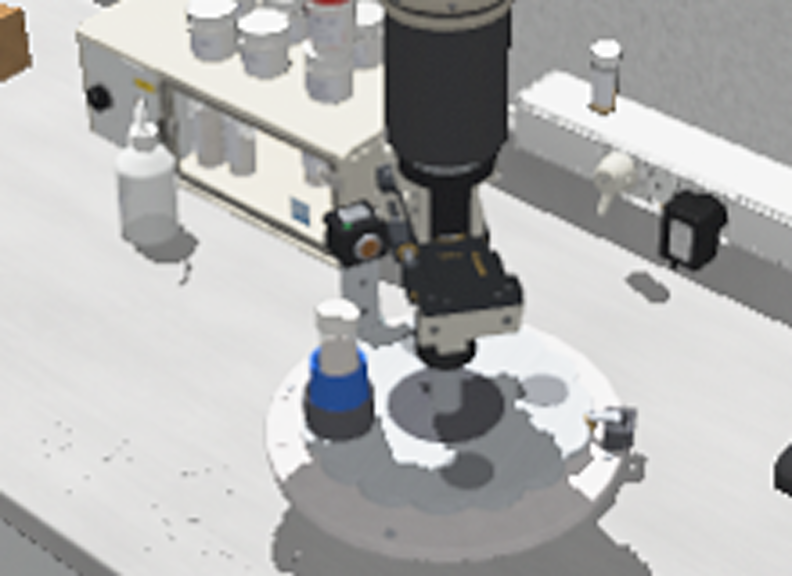

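Run:
```python
from h import *
D=lambda d:down(np.radians(d))
k=np.array([561.2,21.8]); yaw=-127.5
bot.move_gripper(10,58)
for i in range(1,13):
    bot.line_to(np.array([*k,113.]),10,D(yaw-6*i)); s=bot.read_state(); f=s['contact_force']
    print(6*i,round(s['t'],2),np.round(f,1),np.round(s['moment'],2),np.round(s['tcp_pos'],1),round(s['width'],1), np.round(np.degrees((R.from_quat(s['eef_rot'])*R.from_quat(D(yaw)).inv()).as_rotvec()),1))
    if np.linalg.norm(f)>25: break
    k=k+np.clip(.05*f[:2],-.3,.3) if np.linalg.norm(f[:2])>2 else k
im=bot.camera("top")[:,:,::-1];cv2.imwrite("pics/t7.png",im)
im=bot.camera("scene")[:,:,::-1];cv2.imwrite("pics/s7.png",im);print(bot.read_state()['t'])
e=np.array([90*np.cos(np.radians(142.4-72)),90*np.sin(np.radians(142.4-72))])
for n in("top","scene"): print(n,w2px(cam(n),[[561.2+e[0],21.8+e[1],151]]))
a=cv2.resize(cv2.imread("pics/t7.png")[170:270,255:375],None,fx=4,fy=4,interpolation=cv2.INTER_CUBIC);b=cv2.resize(cv2.imread("pics/s7.png")[180:280,290:370],None,fx=4,fy=4,interpolation=cv2.INTER_CUBIC);cv2.imwrite("pics/c7.png",np.hstack([a,b]))
```

```text
6 37.34 [-1.7 -2.5  2. ] [-1.16  0.6   0.11] [561.1  21.6 113. ] 17.4 [-0.   0.  -5.8]
12 37.6 [-2.3 -3.6  2.2] [-0.96  0.57  0.16] [561.   21.6 113. ] 17.4 [ -0.    0.  -11.7]
18 37.86 [-1.  -1.3  1.4] [-0.54  0.51  0.09] [561.1  21.6 113. ] 18.0 [  0.   -0.  -17.7]
24 38.12 [-1.5 -1.5  1.7] [-0.34  0.46  0.07] [561.   21.6 113. ] 17.4 [  0.   -0.  -23.7]
30 38.38 [-1.  -0.3  1.7] [-0.17  0.37  0.1 ] [561.1  21.6 113. ] 17.6 [  0.   -0.  -29.7]
36 38.63 [-0.1 -1.2  0.1] [0.05 0.25 0.17] [561.1  21.6 113. ] 17.8 [  0.   -0.  -35.6]
42 38.89 [-0.8 -0.6 -0.1] [0.27 0.17 0.15] [561.1  21.6 113. ] 17.6 [  0.   -0.  -41.7]
48 39.15 [-0.9  0.5  0.5] [0.49 0.11 0.02] [561.1  21.6 113. ] 17.3 [  0.   -0.  -47.7]
54 39.41 [-0.1  1.4  0.5] [0.63 0.02 0.13] [561.1  21.6 113. ] 17.5 [  0.   -0.  -53.6]
60 39.67 [ 0.9  1.9 -0.6] [ 0.77 -0.1   0.16] [561.1  21.6 113. ] 17.3 [  0.   -0.  -59.7]
66 39.92 [-0.   1.6 -0.1] [ 0.7  -0.19  0.12] [561.1  21.6 113. ] 17.7 [  0.   -0.  -65.7]
72 40.18 [ 1.3  2.7 -0.6] [ 0.75 -0.28  0.07] [561.1  21.6 113. ] 17.9 [  0.   -0.  -71.7]
40.2833
top [[290.22544571 193.58651312]]
scene [[318.27760464 196.02930283]]
```

View pics/c7.png

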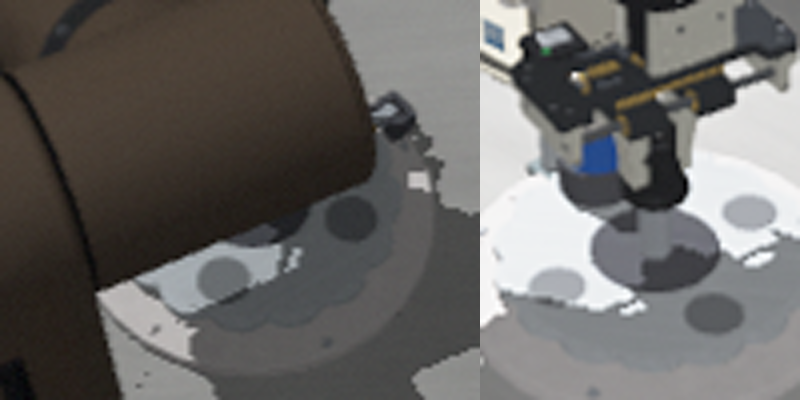

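Run:
```python
from h import *
import pickle
s3=pickle.load(open("s3.pkl","rb"));c3=cam("wrist",s3)
A=np.array([px2w(c3,(200+u/2.8-.3,60+v/2.8-.3),40)[:2] for u,v in [(217,61),(569,14),(590,364)]])
# now: order after 72deg cw
sc=cam("scene");B=np.array([px2w(sc,(290+(u-480)/4-.4,180+v/4-.4),40)[:2] for u,v in [(750,212),(715,313),(557,285)]])
tp=cam("top");T=np.array([px2w(tp,(255+u/4-.4,170+v/4-.4),40)[:2] for u,v in [(351,218),(223,280)]])
ang=lambda P:np.degrees(np.arctan2(P[:,1],P[:,0]))
ax=np.array([561.2,21.8]);print(A,ang(A-ax),np.linalg.norm(A-ax,axis=1));print(B,ang(B-ax),T,ang(T-ax))
for i,j in((0,1),(1,2),(0,2)): print(ang((B[[i]]-B[[j]]))-ang(A[[i]]-A[[j]]))
print(ang(T[[0]]-T[[1]])-ang(A[[1]]-A[[2]]))
s=bot.read_state();print(s['t'],s['moment'],np.degrees((R.from_quat(s['eef_rot'])*R.from_quat(down(np.radians(-127.5))).inv()).as_rotvec()))
im=bot.camera("wrist")[:,:,::-1];cv2.imwrite("pics/w8.png",im);c8=cam("wrist",s)
a=np.radians(ang(A-ax))
# pocket centroids in the wrist view (tool-relative), dark-circle search
g=cv2.GaussianBlur(cv2.cvtColor(im,cv2.COLOR_BGR2GRAY),(3,3),0)
H=cv2.HoughCircles(g[:250],cv2.HOUGH_GRADIENT,1,25,param1=60,param2=14,minRadius=14,maxRadius=30)
if H is not None:
    for u,v,r in H[0][:12]: P=px2w(c8,(u,v),40)[:2]; d=P-ax; print(u,v,r,np.round(np.linalg.norm(d)),np.round(ang(d[None]),1))
```

```text
[[611.45488221  87.24131967]
 [625.38091287 -30.49189315]
 [509.61945964 -45.34190212]] [  52.47796854  -39.17169132 -127.53261341] [82.51132956 82.78666358 84.66750949]
[[639.17054762  -7.83356128]
 [532.89521624 -59.284358  ]
 [481.0315717   48.54209316]] [ -20.80984305 -109.24298253  161.55264833] [[534.20409433 -56.8438209 ]
 [482.63420046  50.95732676]] [-108.94570507  159.63911098]
[-70.91297159]
[-71.62286778]
[-72.09347411]
[-71.74453146]
40.2833 [ 0.86810917 -0.31760925  0.14993228] [ 2.18469754e-02 -8.44645086e-03 -7.17231390e+01]
438.5 247.5 29.4 86.0 [161.7]
154.5 109.5 25.8 139.0 [-61.]
316.5 129.5 29.4 81.0 [-108.9]
192.5 246.5 26.0 88.0 [-20.6]
```

Run:
```python
from h import *
k=np.array([561.2,21.8,113.])
bot.line_to(k,10,down(np.radians(-127.5-72.3))); bot.pause(.7); s=bot.read_state()
print(s['t'],s['width'],s['finger_force'],s['contact_force'],s['moment'],np.degrees((R.from_quat(s['eef_rot'])*R.from_quat(down(np.radians(-127.5))).inv()).as_rotvec()))
print(bot.close_job())
```

```text
41.2833 17.434156575751967 58.002750277519226 [-0.64868765 -1.34160819  0.20969105] [-0.48376193  0.05503518  0.19081687] [-2.03684627e-02  2.75477831e-03 -7.23005039e+01]
the job is handed in; nothing more can be done
None
```

The job is handed in at 41.3 s. The sleeve is seated in the cup, with the vial upright in it, and the knob is still gripped at the third click: wrist turned 72.3° against 72°, with the pictures putting the plate at about 71.6°, roughly ±1°. On the first try the sleeve caught the cup wall at about 15 N, so I backed off, shifted it 1.5 mm, and it went in freely.

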